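Call a refill for the nearly empty bin

ROBOT

A 7-joint arm with a two-finger parallel gripper is mounted at the origin on a cart in front of the work surface, level with it; the furniture and walls round the work are solid. World frame = base frame: x ahead of the robot, y to its left, z up, the work surface at z = 0. Lengths are in m, angles in degrees, forces in N, time in s.
With the tool pointing down it reaches from about 0.4 to 0.85 m from the base axis. Payload 4.4 kg.
Tool frame: the origin (TCP) lies on the centre line of the jaws, within the pads' length; the fingertips stand 11 mm ahead of it and the grasp point (between the pads) lies 8 mm behind it; z points along the fingers, y is the line along which they close (so a half turn about z gives the same grasp; the last joint's range is limited). The gripper opens to 94 mm and grips with 3 to 60 N. Pads are 16 mm wide; open, the fingers measure 119 mm over their backs; the gripper's body (75 mm by 177 mm) begins 78 mm behind the grasp point.
Start: joints at [-76.994, 36.005, 2.206, 86.941, -1.547, 57.084, -1.146], TCP at [0.188, 0.622, 0.179] pointing down, gripper open.
Joint ranges: [-175.42, 175.42], [-21.48, 121.26], [-71.46, 75.88], [10.55, 141.38], [-63.04, 243.04], [13.31, 113.54], [-168.57, 168.57]. Speed limits (degrees/s): [147.25, 147.25, 180, 180, 180, 180, 180].

INTERFACE

Orientations are given as [roll, pitch, yaw] about the fixed x, y, z axes, in that order (R = Rz(yaw) Ry(pitch) Rx(roll)).
In Python, from rig import * gives the robot as it stands.
- The arm moves only by the shell command python3 -m inch 'ROWS' [FORCE]. ROWS is JSON, a list of rows, each an object of numbers: "rx", "ry", "rz": the turn, a rotation vector about the tool's x, y, z in rad; "tx", "ty", "tz": the shift along the tool's x, y, z in m; "jaw": the opening, from 0 (shut) to 1 (fully open). In form: [{"rx": .., "ry": .., "rz": .., "tx": .., "ty": .., "tz": .., "jaw": ..}, ...]. A call has 1 to 12 rows; each row shifts and turns the commanded pose from where the row before left it, along the tool's axes as they then stand; what a row does not reach is not made up. A row lasts 1/10 s, in which the tool goes at most 50 mm and 8.59 degrees, less where a joint would pass 70% of its speed; a pose out of reach is approached as far as the arm can. A call is refused whole if a number of a shift passes 0.05 or a number of a turn 0.15, either way. A call with a gripper value outside its range is refused whole. The fingers move at their own pace and stop on an object; FORCE is the grip in N (left out, the last holds). Time passes only in rows, so rows that do not move let the fingers close. It gives the time, the measured TCP pose, the force, the opening and the grip force at its end, in the units of the state.
- get_state(): the state, without advancing time (a new reading comes with each control period).
- camera(name): name is "side" or "top" or "wrist"; returns a dict with "pixels" (400x640x3 uint8, blue, green, red), "range_z" (400x640 float32, m along the optical axis (not along the pixel's ray), 0 where there is no reading), "camera_matrix" (3x3 intrinsics, pixels), "cam_to_world" (4x4, takes a point from camera to world coordinates); the wrist camera has in their place "hand_eye" (4x4, takes a point from camera to tool coordinates, whose origin is the TCP and whose axes are the flange's). Camera axes: x right, y up, looking along -z (the intrinsics and any distortion apply to the point x, -y, -z); pixel columns grow to the right and rows downward; lengths in m; the calibration is good to about 2 mm. The wrist camera is an equidistant fisheye: a pixel r from the principal point sees the ray r / f radians off the axis. A picture is of the moment at which its call begins: read the wrist's pose just before it.
- hand_in(): hands the job in; it is judged then, once.
Trained networks look in the newest picture that a camera, given by its name, has taken for a name from the list of things; names that differ only in an ending like _2 or _b are one class to them, and where a whole thing is asked for, a point or a joint stands for the part that bears it (a point fixed in the world has none). Each returns a list of dicts, best first, with "p" (0 to 1); they miss things now and then, are a little off and sometimes report something else, mostly with a low value. They report only what shows in the picture. A call takes as long as a camera call.
- boxes_of(camera, query): "point" ([column, row] as shares, 0 to 1, of the picture: columns of its width, rows of its height, amid what is visible of it).
- cut_out(camera, query): "mask" (400x640 bool, what is visible of it) and "point" ([column, row] as shares, 0 to 1, of the picture: columns of its width, rows of its height, amid what is visible of it).
- pinpoint(camera, query): "point" ([column, row] as shares, 0 to 1, of the picture: columns of its width, rows of its height: a listed point, or the origin of a listed thing).
The state is a dict: "t": time; "joint_pos": joint angles; "qvel": joint speeds; "tau": joint torques, N m; "position": TCP position; "tool_rot": TCP orientation; "contact_force": force on the tool from outside, world axes, zero at the start; "wrist_torque": the same for the moment, N m; "opening": opening from 0.0 (shut) to 1.0 (fully open); "grip_force": force on a finger pad.
Only numpy, scipy, OpenCV 4.12 (cv2) and the standard library are available. Lean on these libraries where they do the work, as an engineer would, in place of code of your own. Each camera call takes 0.05 s, during which the arm holds its last target. There are 200 camera calls.

TASK

Three parts bins stand on the table, each with a refill rocker in front of it, and one bin has nearly run out: only a small heap of parts is left in it, with bare floor behind. Call its refill: with the fingertips, gently press the raised front end of that bin's rocker down until it is fully over, then draw the hand back. Leave the bins, the other two stands with their rockers (one is already over) and all other things as they are, and grasp nothing.

Things in the scene. Friction and masses are not known exactly. Their poses are not given: they have to be found in the camera images.
- bay_low: Fixed aluminium stand, one of three alike. Origin on the table; x points from its rocker (front) to its bin (back, away from the robot), z up. Base 6 mm thick: 135 x 112 mm under the bin (x -35 to +100 mm), then a tongue 58 mm wide to x -147 mm. Rocker pivot along y at x -90, z 32 mm; two pivot cheeks at y +-22 mm, tops at z 38 mm. It carries the small bin that is nearly empty (bin_low).
- rocker_low (a joint): Grey plastic see-saw plate, 90 x 36 x 6 mm, on the stand of the nearly empty bin. 0 rad: front end (nearest the robot) raised 10 mm above the pivot; 0.45 rad: fully over, front end down on its stop. Light friction (0.06 N m, about 2 N at the front end), no spring: stays where left. Starts raised (0 to 0.08 rad).
- rocker_low_front (a point): Point on the middle of the top face of the rocker on the stand of the nearly empty bin, 35 mm in front of the pivot: the place where a finger presses. It moves with the rocker: height about 43 mm when raised (0 rad), about 27 mm when fully over.
- bay_full: Fixed aluminium stand, one of three alike. Origin on the table; x points from its rocker (front) to its bin (back, away from the robot), z up. Base 6 mm thick: 135 x 112 mm under the bin (x -35 to +100 mm), then a tongue 58 mm wide to x -147 mm. Rocker pivot along y at x -90, z 32 mm; two pivot cheeks at y +-22 mm, tops at z 38 mm. It carries the small well-filled bin (bin_full).
- rocker_full (a joint): Grey plastic see-saw plate, 90 x 36 x 6 mm, on the stand of the well-filled small bin. 0 rad: front end (nearest the robot) raised 10 mm above the pivot; 0.45 rad: fully over, front end down on its stop. Light friction (0.06 N m, about 2 N at the front end), no spring: stays where left. Starts raised (0 to 0.08 rad).
- rocker_full_front (a point): Point on the middle of the top face of the rocker on the stand of the well-filled small bin, 35 mm in front of the pivot: the place where a finger presses. It moves with the rocker: height about 43 mm when raised (0 rad), about 27 mm when fully over.
- bay_large: Fixed aluminium stand, one of three alike. Origin on the table; x points from its rocker (front) to its bin (back, away from the robot), z up. Base 6 mm thick: 135 x 112 mm under the bin (x -35 to +100 mm), then a tongue 58 mm wide to x -147 mm. Rocker pivot along y at x -90, z 32 mm; two pivot cheeks at y +-22 mm, tops at z 38 mm. It carries the large bin full of levers (bin_large).
- rocker_large (a joint): Grey plastic see-saw plate, 90 x 36 x 6 mm, on the stand of the large bin. 0 rad: front end (nearest the robot) raised 10 mm above the pivot; 0.45 rad: fully over, front end down on its stop. Light friction (0.06 N m, about 2 N at the front end), no spring: stays where left. Starts already over (0.40 to 0.45 rad) and must stay as it is.
- rocker_large_front (a point): Point on the middle of the top face of the rocker on the stand of the large bin, 35 mm in front of the pivot: the place where a finger presses. It moves with the rocker: height about 43 mm when raised (0 rad), about 27 mm when fully over.
- bin_low: Small blue open-front bin, 108 x 90 x 63 mm, nearly empty: only a small heap of loose parts in the front half; bare blue floor and pale back wall show behind it. Open right across the top. Loose; origin at the centre of its underside, which stands on the 6 mm base of its stand.
- bin_full: Small blue open-front bin, 108 x 90 x 63 mm, well filled: mixed dark and metal parts cover its whole floor. Flat blue strips along the tops of its side walls narrow its opening. Loose; origin at the centre of its underside, which stands on the 6 mm base of its stand.
- bin_large: Large blue open-front bin, 128 x 96 x 77 mm, full of black levers. Loose; origin at the centre of its underside, which stands on the 6 mm base of its stand.
- spring_tin: Round flat metal tin, 60 mm across, 24 mm high, loose on the table beside the stands. Origin at the centre of its underside. Bystander, to be left alone.
- raw_body: Plain grey metal bar, 18 x 90 x 17 mm (long along its y), loose on the table beside the stands. Origin at the centre of its underside. Bystander, to be left alone.
- oiler: Small oiler bottle, 32 mm across, 108 mm high with its spout, loose on the table beside the stands. Origin at the centre of its underside. Bystander, to be left alone.
- marker: Felt marker lying down, 126 mm long, 12 mm thick, loose on the table beside the stands. Origin at the centre of its underside. Bystander, to be left alone.

How it is judged (in metres and radians):
On the way, in this order (a step that is already met when the one before it is completed fails the run):
1. the fingers are pressing the nearly empty bin's rocker over (contact force between the fingers and bay_low above 0.2 N and value of joint rocker_low above 0.1 rad), for 0.02 s.
2. that rocker is fully over (value of joint rocker_low above 0.38 rad), for 0.1 s.
At the end, for the whole second after the job is handed in: The nearly empty bin's rocker is fully over (above 0.38 of 0.45 rad), the front points of the other two rockers are within 3 mm, and all bins and bystanders within 8 mm, of where they began (value of joint rocker_low above 0.38 rad and not (distance of rocker_full_front from where it was at the start of the episode above 0.003 m) and not (distance of rocker_large_front from where it was at the start of the episode above 0.003 m) and not (distance of bin_low from where it was at the start of the episode above 0.008 m) and not (distance of bin_full from where it was at the start of the episode above 0.008 m) and not (distance of bin_large from where it was at the start of the episode above 0.008 m) and not (distance of spring_tin from where it was at the start of the episode above 0.008 m) and not (distance of raw_body from where it was at the start of the episode above 0.008 m) and not (distance of oiler from where it was at the start of the episode above 0.008 m) and not (distance of marker from where it was at the start of the episode above 0.008 m)); the robot touches nothing.
It fails at once if another bin's rocker is moved (3 mm) (distance of any of rocker_full_front, rocker_large_front from where it was at the start of the episode above 0.003 m).
It fails at once if a bin or another loose thing is pushed, lifted or carried (8 mm) (distance of any of bin_low, bin_full, bin_large, spring_tin, raw_body, oiler, marker from where it was at the start of the episode above 0.008 m).
It fails at once if the arm or fingers touch another stand (more than 1 N) (contact force between any of the fingers, the arm and bay_full above 1 N or contact force between any of the fingers, the arm and bay_large above 1 N).
It fails at once if the rocker or its stand is pressed hard (more than 30 N) (contact force between any of the fingers, the arm and bay_low above 30 N).
It also fails if it takes over 35 s, if anything falls off the work surface, if the arm or the gripper's body presses on something with over 40 N, if the wrist force passes 120 N, or if a joint passes its speed limit or range.

## Working session

There is one attempt and no reset: what is moved stays moved. The work goes in short steps, Python scripts to look and compute and a shell command to move; the robot and the scene stay as the last step left them, time stands still between calls to the robot, and variables do not carry over. Pictures are saved under pics/ and viewed, at most 10 in all, crops included, and the job is handed in when it is done.

```bash
mkdir -p pics
cat > h.py <<'E'
from rig import *
import numpy as np, cv2
def world(c,u,v,z=None):
    K=c["camera_matrix"];T=c["cam_to_world"]
    d=c["range_z"][int(round(v)),int(round(u))]
    r=np.array([(u-K[0,2])/K[0,0],-(v-K[1,2])/K[1,1],-1.])
    if z is None: p=r*d
    else:
        rw=T[:3,:3]@r; p=r*((z-T[2,3])/rw[2])
    return (T[:3,:3]@p+T[:3,3]).round(4)
E
python3 - <<'E'
from h import *
s=get_state();print(s["position"],s["tool_rot"],s["contact_force"],s["opening"])
for n in("top","side"):
    c=camera(n);cv2.imwrite(f"pics/{n}.png",c["pixels"])
    for q in("rocker_low_front","rocker_full_front","rocker_large_front","bay_low","bin_low","bin_full","bin_large","oiler"):
        for r in pinpoint(n,q)[:2]:
            u,v=r["point"][0]*640,r["point"][1]*400
            print(n,q,round(r["p"],2),int(u),int(v),world(c,min(u,639),min(v,399)))
E
```

```text
[0.18737324 0.62165845 0.17815097] [-1.79890896e+02  4.71595172e-04  1.63223269e+02] [-1.32622758  0.7916731  -0.82539724] 1.0008426288230563
top rocker_low_front 0.54 221 231 [0.4761 0.3261 0.0412]
top rocker_low_front 0.19 309 218 [0.5133 0.067  0.0276]
top rocker_full_front 0.61 439 222 [ 0.4995 -0.315   0.0363]
top rocker_large_front 0.53 306 216 [0.5195 0.0779 0.0297]
top bay_low 0.83 225 188 [0.6034 0.3188 0.0357]
top bay_low 0.71 174 229 [0.4849 0.4711 0.0206]
top bin_low 0.96 225 176 [0.6404 0.3196 0.0378]
top bin_low 0.71 175 226 [0.4917 0.4683 0.0195]
top bin_full 0.68 436 174 [ 0.6449 -0.313   0.0355]
top bin_large 0.68 312 164 [0.6704 0.0582 0.058 ]
top oiler 0.44 172 226 [0.4901 0.4673 0.0506]
top oiler 0.33 228 177 [0.6378 0.311  0.0342]
side rocker_low_front 0.51 261 171 [5.112e-01 4.277e-01 4.000e-04]
side rocker_full_front 0.96 350 299 [ 0.4837 -0.3144  0.0448]
side rocker_full_front 0.5 334 207 [0.6179 0.0291 0.0349]
side rocker_large_front 0.61 302 210 [0.5298 0.0628 0.0301]
side bay_low 0.9 295 172 [0.5922 0.2804 0.0423]
side bay_low 0.67 301 208 [0.5323 0.0719 0.0315]
side bin_low 0.72 345 205 [0.6541 0.03   0.0291]
side bin_low 0.62 304 174 [0.6288 0.2869 0.0219]
side bin_full 0.85 415 287 [ 0.6064 -0.3571  0.0636]
side bin_large 0.77 348 206 [0.6638 0.0297 0.0264]
side bin_large 0.72 335 206 [0.6192 0.0293 0.0362]
side oiler 0.49 254 168 [ 0.4984  0.4694 -0.0023]
```

View pics/top.png

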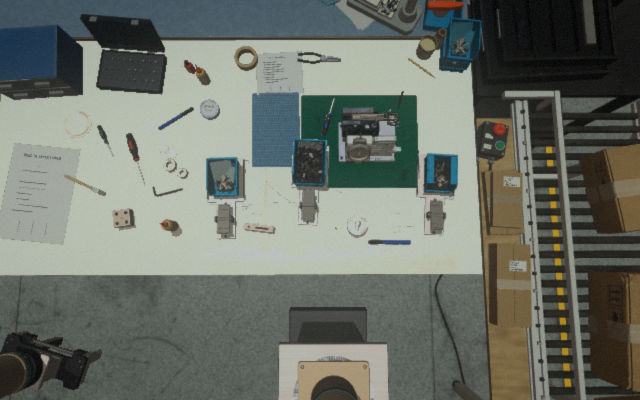

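View pics/side.png

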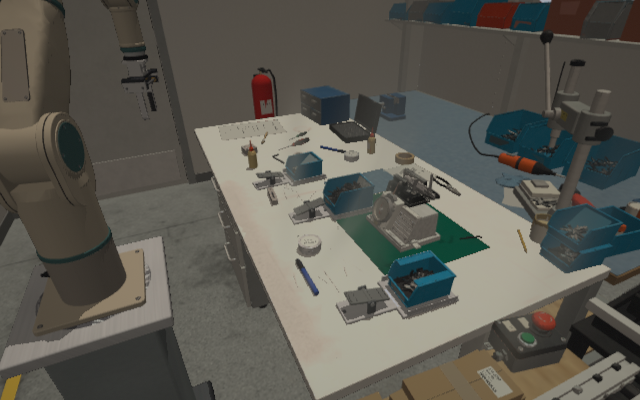

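The top view shows three stands: left bin at (222,178) with its rocker at (224,220), middle (large) at (310,163), and right at (440,173). I'll enlarge the left and right bins to confirm which is nearly empty.

Run:
```python
from h import *
c=camera("top");p=c["pixels"]
a=p[150:245,180:270];b=p[150:245,400:490]
cv2.imwrite("pics/crop.png",cv2.resize(np.hstack([a,b]),None,fx=4.4,fy=4.4,interpolation=cv2.INTER_CUBIC))
for q in("rocker_low","bay_low"):
  for r in cut_out("top",q)[:2]:
    m=r["mask"];v,u=np.nonzero(m)
    print(q,r["p"],u.min(),u.max(),v.min(),v.max())
    P=np.array([world(c,x,y) for x,y in zip(u,v)])
    print(P.mean(0),cv2.minAreaRect((P[:,:2]*1000).astype(np.float32)))
# height map about left rocker
for v in range(196,242,3): print(v,[int(1000*world(c,u,v)[2]) for u in range(208,242,3)])
print(world(c,208,210),world(c,240,240))
```

```text
rocker_low 0.67 218 229 204 232
[0.51601331 0.31884087 0.05326594] ((449.2030944824219, 207.5586700439453), (336.1101379394531, 84.60540771484375), 59.72114562988281)
bay_low 0.55 206 243 158 238
[0.5491464  0.31314693 0.02446974] ((492.7213134765625, 244.07154846191406), (393.4498291015625, 208.89756774902344), 37.71661376953125)
196 [8, 8, 15, 14, 10, 15, 4, 4, 3, 6, 3, 5]
199 [4, 7, 4, 2, 5, 4, 7, 7, 8, 3, 6, 6]
202 [0, 1, 4, 6, 8, 6, 6, 3, 5, -2, 0, 0]
205 [3, -3, 2, 11, 28, 33, 27, 27, 6, 2, -1, 3]
208 [3, -2, 0, 7, 30, 24, 27, 31, 6, 1, 1, 0]
211 [0, 0, 3, 3, 34, 29, 30, 28, 7, -3, 0, 3]
214 [-1, 1220, 0, 10, 35, 33, 31, 32, 7, 1, 0, 0]
217 [-5, 3, 3, 32, 32, 38, 36, 36, 33, 1, 3, -2]
220 [1, -1, 34, 38, 34, 38, 34, 36, 18, 0, 0, 0]
223 [0, -1, -2, 33, 34, 40, 36, 33, 11, 0, 2, 3]
226 [2, 3, 3, 41, 41, 37, 38, 8, 7, 0, 0, -2]
229 [0, -5, 4, 36, 40, 37, 41, 2, 0, 0, 1, 2]
232 [-2, 1, 4, 42, 43, 41, 41, 7, 3, 5, 1, -2]
235 [0, 0, 1, 4, 4, 5, 8, 9, 8, 3, 0, 5]
238 [3, 2, 0, 2, 4, 1, 5, 6, 1, -1, 1, 0]
241 [-5, 0, 1, -2, 1, 0, 0, 0, 4, -1, 0, 1]
[0.5444 0.3785 0.0008] [0.401  0.0411 1.2201]
```

View pics/crop.png

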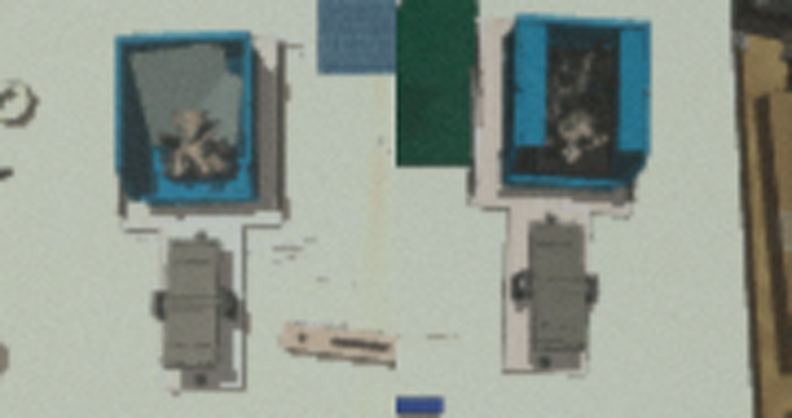

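The left bin has a small heap at the front with pale bare floor behind, so it is bin_low. The right bin is covered all over and has the side strips. Next I'll fit the left rocker's pose.

Run:
```python
from h import *
c=camera("top")
P=np.array([world(c,x,y) for y in range(203,236) for x in range(210,238)])
P=P[(P[:,2]>.022)&(P[:,2]<.06)]
ctr,sz,an=cv2.minAreaRect((P[:,:2]*1000).astype(np.float32));print(ctr,sz,an)
# principal axis
m=P[:,:2].mean(0);w,V=np.linalg.eigh(np.cov((P[:,:2]-m).T));a=V[:,1]*np.sign(V[0,1])
print(m,a,np.degrees(np.arctan2(a[1],a[0])))
s=(P[:,:2]-m)@a;print(np.percentile(s,[1,50,99]),np.polyfit(s,P[:,2],1))
print("front",m-.035*a)
st=get_state();print(st["position"],st["tool_rot"])
```

```text
(515.4481201171875, 324.3348083496094) (53.943016052246094, 88.1559829711914) 88.884033203125
[0.51458643 0.3232309 ] [0.99977524 0.02120057] 1.21479391286388
[-0.04318949 -0.00092181  0.04454052] [-0.16843912  0.03543442]
front [0.4795943  0.32248888]
[0.1875826  0.62235982 0.17909543] [ 1.79999388e+02 -2.45649681e-03  1.63220470e+02]
```

```bash
python3 -m inch '[{"tx":-0.03,"ty":-0.017,"jaw":0},{"tx":-0.03,"ty":-0.017,"jaw":0},{"tx":-0.03,"ty":-0.017,"jaw":0},{"tx":-0.03,"ty":-0.017,"jaw":0},{"tx":-0.03,"ty":-0.017,"jaw":0},{"tx":-0.03,"ty":-0.017,"jaw":0},{"tx":-0.03,"ty":-0.017,"jaw":0},{"tx":-0.03,"ty":-0.017,"jaw":0},{"tx":-0.03,"ty":-0.017,"jaw":0},{"tx":-0.03,"ty":-0.017,"jaw":0},{"tx":-0.03,"ty":-0.017,"jaw":0},{"tx":-0.03,"ty":-0.017,"jaw":0}]'
python3 - <<'E'
from h import *
s=get_state();print(s["position"],s["tool_rot"],s["contact_force"],s["opening"])
c=camera("wrist");cv2.imwrite("pics/w1.png",c["pixels"]);print(c["camera_matrix"],c["hand_eye"])
for r in pinpoint("wrist","rocker_low_front")[:3]:
    u,v=r["point"][0]*640,r["point"][1]*400
    K=c["camera_matrix"];x=(u-K[0,2])/K[0,0];y=(v-K[1,2])/K[1,1];t=np.hypot(x,y)
    d=np.array([np.sin(t)*x/t,-np.sin(t)*y/t,-np.cos(t)])
    H=c["hand_eye"];o=H[:3,3];d=H[:3,:3]@d
    k=(s["position"][2]-.042-o[2])/d[2]
    print(r["p"],u,v,"tool xyz",o+k*d)
E
```

```text
[0.1875826  0.62235982 0.17909543] [ 1.79999388e+02 -2.45649681e-03  1.63220470e+02] [ 0.74839004 -0.1043988  -0.00321748] 1.0035963528460305
[[309.70691629   0.         318.71369116]
 [  0.         309.70691629 201.05647817]
 [  0.           0.           1.        ]] [[ 3.52094271e-04  9.65554415e-01  2.60200977e-01  7.53214357e-02]
 [ 9.99999907e-01 -2.74673322e-04 -3.33904202e-04 -2.16312653e-04]
 [-2.50932409e-04  2.60201070e-01 -9.65554421e-01 -2.05811780e-01]
 [ 0.00000000e+00  0.00000000e+00  0.00000000e+00  1.00000000e+00]]validation failed for argument at $[0]...
```

View pics/w1.png

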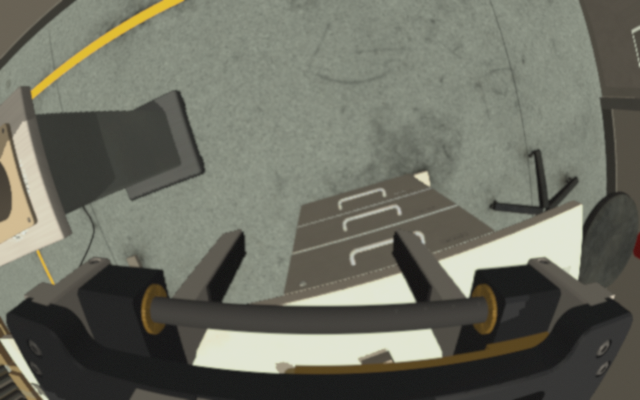

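The call was refused and the arm hasn't moved, so the wrist view still shows the floor and the table edge. The rows probably need every key.

```bash
cat > w.py <<'E'
from h import *
import sys
s=get_state();print(s["position"],s["tool_rot"],s["contact_force"],s["opening"])
c=camera("wrist");cv2.imwrite(f"pics/{sys.argv[1]}.png",c["pixels"])
for r in pinpoint("wrist","rocker_low_front")[:3]:
    u,v=r["point"][0]*640,r["point"][1]*400
    K=c["camera_matrix"];x=(u-K[0,2])/K[0,0];y=(v-K[1,2])/K[1,1];t=np.hypot(x,y)
    d=np.array([np.sin(t)*x/t,-np.sin(t)*y/t,-np.cos(t)])
    H=c["hand_eye"];o=H[:3,3];d=H[:3,:3]@d
    k=(s["position"][2]-.042-o[2])/d[2]
    print(r["p"],u,v,"tool xyz",o+k*d)
E
python3 -m inch '[{"rx":0,"ry":0,"rz":0,"tx":-0.03,"ty":-0.017,"tz":0,"jaw":0},{"rx":0,"ry":0,"rz":0,"tx":-0.03,"ty":-0.017,"tz":0,"jaw":0},{"rx":0,"ry":0,"rz":0,"tx":-0.03,"ty":-0.017,"tz":0,"jaw":0},{"rx":0,"ry":0,"rz":0,"tx":-0.03,"ty":-0.017,"tz":0,"jaw":0},{"rx":0,"ry":0,"rz":0,"tx":-0.03,"ty":-0.017,"tz":0,"jaw":0},{"rx":0,"ry":0,"rz":0,"tx":-0.03,"ty":-0.017,"tz":0,"jaw":0},{"rx":0,"ry":0,"rz":0,"tx":-0.03,"ty":-0.017,"tz":0,"jaw":0},{"rx":0,"ry":0,"rz":0,"tx":-0.03,"ty":-0.017,"tz":0,"jaw":0},{"rx":0,"ry":0,"rz":0,"tx":-0.03,"ty":-0.017,"tz":0,"jaw":0},{"rx":0,"ry":0,"rz":0,"tx":-0.03,"ty":-0.017,"tz":0,"jaw":0},{"rx":0,"ry":0,"rz":0,"tx":-0.03,"ty":-0.017,"tz":0,"jaw":0},{"rx":0,"ry":0,"rz":0,"tx":-0.03,"ty":-0.017,"tz":0,"jaw":0}]'
python3 w.py w2
```

```text
t: 2.4
position: [0.4743, 0.3221, 0.1793]
tool_rot: [180.0, 0.0, 163.2]
contact_force: [-0.3, -0.0, 0.1]
opening: 0.024
grip_force: 0.0
[0.47434354 0.32214318 0.17926767] [1.79974688e+02 1.13274509e-02 1.63225453e+02] [-0.31493228 -0.01064968  0.06795148] 0.023756400219303878
0.63 321.984 196.4 tool xyz [-0.01162114  0.00363743  0.13726767]
```

View pics/w2.png

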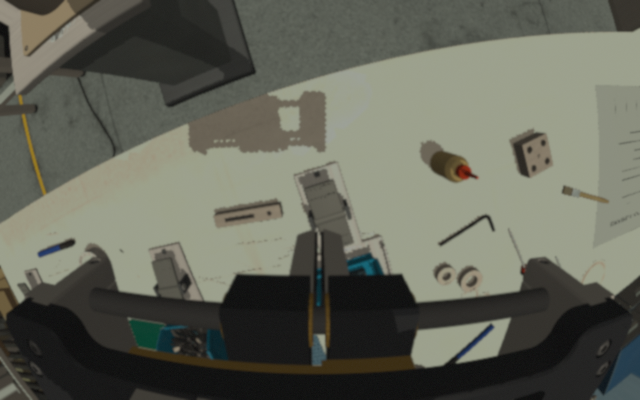

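The rocker is seen with its front end at about (318,175) and the closed fingertips at (318,240), just behind the press point. The pinpoint and the depth fit agree to 6 mm, so I'll correct by 8 mm and descend.

```bash
python3 -m inch '[{"rx":0,"ry":0,"rz":0,"tx":-0.008,"ty":0.002,"tz":0.02,"jaw":0},{"rx":0,"ry":0,"rz":0,"tx":0,"ty":0,"tz":0.03,"jaw":0},{"rx":0,"ry":0,"rz":0,"tx":0,"ty":0,"tz":0.03,"jaw":0},{"rx":0,"ry":0,"rz":0,"tx":0,"ty":0,"tz":0.025,"jaw":0},{"rx":0,"ry":0,"rz":0,"tx":0,"ty":0,"tz":0.01,"jaw":0},{"rx":0,"ry":0,"rz":0,"tx":0,"ty":0,"tz":0,"jaw":0}]'
python3 w.py w3
```

```text
t: 3.1
position: [0.4804, 0.3227, 0.063]
tool_rot: [-179.9, -0.1, 163.3]
contact_force: [0.1, 0.4, 0.5]
opening: 0.004
grip_force: 0.0
[0.4804335  0.32268777 0.06295829] [-1.79891708e+02 -1.08245969e-01  1.63259161e+02] [0.10859773 0.44795807 0.47897227] 0.003965056442723867
0.97 321.024 221.88 tool xyz [-0.00247116  0.00165408  0.02095829]
```

View pics/w3.png

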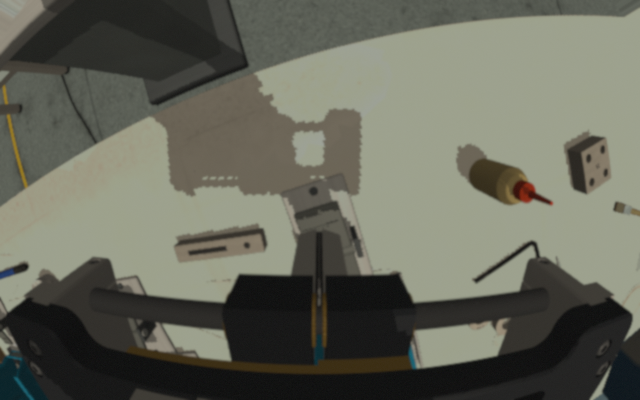

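The fingertips at (318,235) sit over the front part of the rocker plate, whose front edge is at about (318,208); the oiler and bar are clear. The press point is within 3 mm, so I'll press slowly.

```bash
python3 -m inch '[{"rx":0,"ry":0,"rz":0,"tx":0,"ty":0,"tz":0.004,"jaw":0},{"rx":0,"ry":0,"rz":0,"tx":0,"ty":0,"tz":0.004,"jaw":0},{"rx":0,"ry":0,"rz":0,"tx":0,"ty":0,"tz":0.003,"jaw":0},{"rx":0,"ry":0,"rz":0,"tx":0,"ty":0,"tz":0.003,"jaw":0},{"rx":0,"ry":0,"rz":0,"tx":0,"ty":0,"tz":0.002,"jaw":0},{"rx":0,"ry":0,"rz":0,"tx":0,"ty":0,"tz":0,"jaw":0}]'
```

```text
t: 3.8
position: [0.4814, 0.3226, 0.0477]
tool_rot: [-180.0, -0.0, 163.2]
contact_force: [-0.1, -0.1, 0.1]
opening: 0.004
grip_force: 0.0
```

```bash
python3 -m inch '[{"rx":0,"ry":0,"rz":0,"tx":0,"ty":0,"tz":0.002,"jaw":0},{"rx":0,"ry":0,"rz":0,"tx":0,"ty":0,"tz":0.002,"jaw":0},{"rx":0,"ry":0,"rz":0,"tx":0,"ty":0,"tz":0.002,"jaw":0}]'; python3 -m inch '[{"rx":0,"ry":0,"rz":0,"tx":0,"ty":0,"tz":0.001,"jaw":0},{"rx":0,"ry":0,"rz":0,"tx":0,"ty":0,"tz":0.001,"jaw":0}]'
```

```text
t: 4.1
position: [0.4816, 0.3227, 0.0419]
tool_rot: [180.0, 0.0, 163.2]
contact_force: [0.0, 0.1, -0.3]
opening: 0.005
grip_force: 0.0
t: 4.3
position: [0.4816, 0.3227, 0.0399]
tool_rot: [-180.0, -0.0, 163.2]
contact_force: [-0.3, -0.5, 0.8]
opening: 0.005
grip_force: 0.0
```

```bash
python3 -m inch '[{"rx":0,"ry":0,"rz":0,"tx":0,"ty":0,"tz":0.001,"jaw":0},{"rx":0,"ry":0,"rz":0,"tx":0,"ty":0,"tz":0,"jaw":0}]'; python3 -m inch '[{"rx":0,"ry":0,"rz":0,"tx":0,"ty":0,"tz":0.001,"jaw":0}]'; python3 w.py w4
```

```text
t: 4.5
position: [0.4815, 0.3227, 0.0389]
tool_rot: [-180.0, -0.0, 163.2]
contact_force: [-0.5, -0.5, 0.7]
opening: 0.006
grip_force: 0.0
t: 4.6
position: [0.4817, 0.3228, 0.0381]
tool_rot: [180.0, 0.0, 163.2]
contact_force: [-0.1, 0.4, 0.7]
opening: 0.003
grip_force: 0.0
[0.48171688 0.32279248 0.03813795] [1.79987907e+02 9.47907133e-03 1.63224031e+02] [-0.14995189  0.44811599  0.70515279] 0.0025801933262967094
0.92 319.872 227.68 tool xyz [ 0.00178818  0.00066274 -0.00386205]
```

View pics/w4.png

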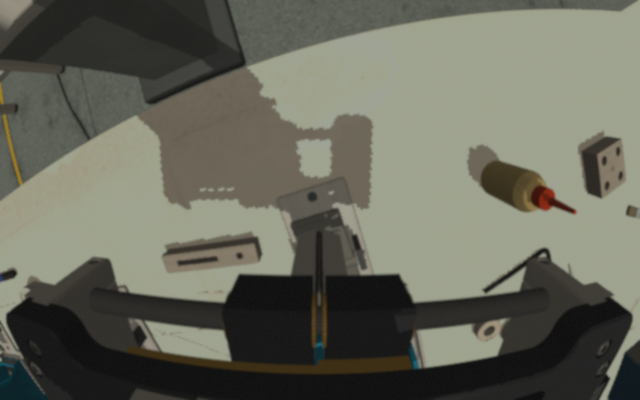

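The plate's front edge is now lower, at about (318,220), and the fingers are on it. The stop hasn't shown up in the force yet, so I'll go on in 1 mm steps.

```bash
for i in 1; do python3 -m inch '[{"rx":0,"ry":0,"rz":0,"tx":0,"ty":0,"tz":0.001,"jaw":0},{"rx":0,"ry":0,"rz":0,"tx":0,"ty":0,"tz":0,"jaw":0}]'; done; python3 -m inch '[{"rx":0,"ry":0,"rz":0,"tx":0,"ty":0,"tz":0,"jaw":0}]'
python3 - <<'E'
from h import *
c=camera("top")
print([int(1000*world(c,u,v)[2]) for v in (226,229,231,232,233) for u in (218,220,222)])
for v in range(203,236,3): print(v,[int(1000*world(c,u,v)[2]) for u in range(214,236,2)])
E
```

```text
t: 4.9
position: [0.4815, 0.3227, 0.037]
tool_rot: [-180.0, -0.0, 163.2]
contact_force: [-0.6, -1.2, -0.4]
opening: 0.007
grip_force: 0.0
t: 5.0
position: [0.4816, 0.3227, 0.037]
tool_rot: [-180.0, -0.0, 163.2]
contact_force: [-0.3, 0.3, 0.1]
opening: 0.005
grip_force: 0.0
[249, 236, 214, 246, 227, 208, 240, 218, 202, 240, 219, 206, 230, 214, 205]
203 [0, 1, 4, 4, 7, 6, 7, 10, 9, 6, 6]
206 [-1, 6, 23, 27, 25, 32, 27, 27, 7, 4, 2]
209 [1, 5, 31, 29, 34, 28, 28, 30, 2, 8, 7]
212 [4, 1, 34, 31, 29, 34, 31, 34, 6, 4, 3]
215 [259, 250, 251, 249, 33, 34, 38, 34, 6, 4, 3]
218 [258, 256, 249, 249, 241, 38, 35, 32, 37, 35, 7]
221 [281, 261, 249, 252, 213, 207, 177, 177, 177, 21, 204]
224 [278, 258, 253, 242, 221, 203, 203, 201, 203, 200, 205]
227 [260, 259, 252, 232, 215, 198, 201, 202, 205, 202, 204]
230 [261, 250, 241, 222, 205, 203, 204, 204, 205, 205, 204]
233 [251, 249, 230, 214, 205, 206, 203, 205, 203, 201, 201]
```

The top camera still reads about 27 mm at the rocker's rear, the same as before the press, so I'll check with the wrist depth.

```bash
cat > wd.py <<'E'
from h import *
import sys
from scipy.spatial.transform import Rotation as R
s=get_state();c=camera("wrist");K=c["camera_matrix"];H=c["hand_eye"]
Rt=R.from_euler("xyz",s["tool_rot"],degrees=True).as_matrix()
v,u=np.mgrid[0:400,0:640];x=(u-K[0,2])/K[0,0];y=(v-K[1,2])/K[1,1];t=np.hypot(x,y)+1e-9
d=np.stack([np.tan(t)*x/t,-np.tan(t)*y/t,-np.ones_like(t)],-1)*c["range_z"][...,None]
W=(d@H[:3,:3].T+H[:3,3])@Rt.T+s["position"]
print(s["position"],s["contact_force"])
for r in range(180,275,5): print(r,[tuple((W[r,k]*1000).astype(int)) for k in (302,312,319,326,336)])
p=c["pixels"][150:300,220:420];cv2.imwrite(f"pics/{sys.argv[1]}.png",cv2.resize(p,None,fx=4,fy=4,interpolation=cv2.INTER_CUBIC))
E
python3 wd.py c1
```

```text
[0.48161612 0.32273922 0.03706717] [-0.02314659 -0.5577287   0.55408746]
180 [(np.int64(451), np.int64(317), np.int64(0)), (np.int64(453), np.int64(325), np.int64(1)), (np.int64(455), np.int64(330), np.int64(0)), (np.int64(456), np.int64(336), np.int64(0)), (np.int64(458), np.int64(343), np.int64(4))]
185 [(np.int64(455), np.int64(316), np.int64(0)), (np.int64(457), np.int64(324), np.int64(0)), (np.int64(458), np.int64(329), np.int64(4)), (np.int64(459), np.int64(335), np.int64(5)), (np.int64(461), np.int64(342), np.int64(6))]
190 [(np.int64(458), np.int64(315), np.int64(3)), (np.int64(460), np.int64(323), np.int64(6)), (np.int64(461), np.int64(328), np.int64(6)), (np.int64(463), np.int64(333), np.int64(5)), (np.int64(465), np.int64(341), np.int64(5))]
195 [(np.int64(462), np.int64(314), np.int64(6)), (np.int64(463), np.int64(322), np.int64(8)), (np.int64(465), np.int64(327), np.int64(6)), (np.int64(467), np.int64(332), np.int64(6)), (np.int64(469), np.int64(340), np.int64(5))]
200 [(np.int64(466), np.int64(313), np.int64(5)), (np.int64(467), np.int64(321), np.int64(7)), (np.int64(46
[... 2722 characters left out ...]
, np.int64(317), np.int64(108)), (np.int64(471), np.int64(322), np.int64(106)), (np.int64(474), np.int64(324), np.int64(104)), (np.int64(474), np.int64(328), np.int64(106)), (np.int64(474), np.int64(333), np.int64(108))]
265 [(np.int64(470), np.int64(317), np.int64(112)), (np.int64(471), np.int64(322), np.int64(113)), (np.int64(473), np.int64(325), np.int64(110)), (np.int64(473), np.int64(328), np.int64(113)), (np.int64(474), np.int64(333), np.int64(113))]
270 [(np.int64(470), np.int64(317), np.int64(117)), (np.int64(471), np.int64(322), np.int64(117)), (np.int64(474), np.int64(324), np.int64(114)), (np.int64(473), np.int64(328), np.int64(117)), (np.int64(475), np.int64(332), np.int64(117))]
```

View pics/c1.png

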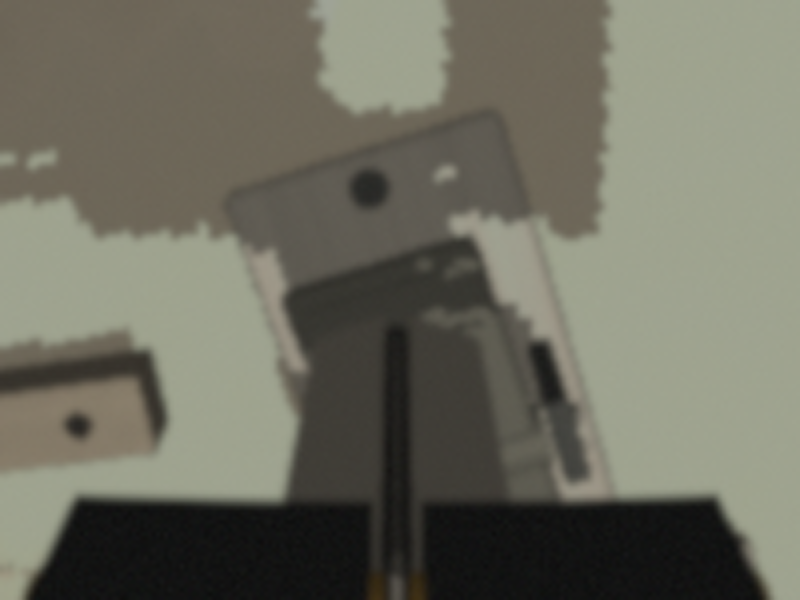

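The crop shows the rocker still raised, at z about 41 mm. The lowest visible part of the closed fingers is at roughly z 60 mm, so there is no contact yet. When shut, the tips evidently sit further back than the quoted 11 mm ahead of the TCP. I'll keep going down with force checks.

```bash
python3 -m inch '[{"rx":0,"ry":0,"rz":0,"tx":0,"ty":0,"tz":0.002,"jaw":0},{"rx":0,"ry":0,"rz":0,"tx":0,"ty":0,"tz":0.002,"jaw":0}]'|grep -E "pos|contact";  python3 -m inch '[{"rx":0,"ry":0,"rz":0,"tx":0,"ty":0,"tz":0.002,"jaw":0},{"rx":0,"ry":0,"rz":0,"tx":0,"ty":0,"tz":0.002,"jaw":0}]'|grep -E "pos|contact"; python3 wd.py c2 | grep -E "^(\[|215|220|225|230|235|240)" | sed 's/np.int64//g'
```

```text
position: [0.4816, 0.3228, 0.033]
contact_force: [0.1, 0.2, 0.5]
position: [0.4816, 0.3227, 0.0288]
contact_force: [0.9, 0.2, -0.7]
[0.48155392 0.32268218 0.02880934] [ 0.92312198  0.22724558 -0.66311529]
215 [((475), (310), (6)), ((477), (318), (4)), ((479), (323), (5)), ((480), (328), (5)), ((471), (337), (42))]
220 [((479), (309), (5)), ((471), (320), (38)), ((471), (325), (41)), ((472), (330), (41)), ((474), (336), (41))]
225 [((471), (313), (41)), ((473), (320), (43)), ((474), (324), (42)), ((475), (329), (42)), ((478), (335), (41))]
230 [((474), (313), (42)), ((471), (321), (58)), ((478), (323), (42)), ((474), (329), (55)), ((481), (334), (41))]
235 [((469), (315), (66)), ((471), (321), (64)), ((474), (324), (60)), ((474), (329), (65)), ((474), (334), (67))]
240 [((469), (316), (75)), ((470), (321), (75)), ((474), (324), (69)), ((473), (329), (74)), ((475), (334), (74))]
```

```bash
python3 -m inch '[{"rx":0,"ry":0,"rz":0,"tx":0,"ty":0,"tz":0.002,"jaw":0},{"rx":0,"ry":0,"rz":0,"tx":0,"ty":0,"tz":0.002,"jaw":0},{"rx":0,"ry":0,"rz":0,"tx":0,"ty":0,"tz":0.002,"jaw":0}]'|grep -E "pos|contact";  python3 -m inch '[{"rx":0,"ry":0,"rz":0,"tx":0,"ty":0,"tz":0.002,"jaw":0},{"rx":0,"ry":0,"rz":0,"tx":0,"ty":0,"tz":0.002,"jaw":0}]'|grep -E "pos|contact"; python3 wd.py c3 | grep -E "^(\[|215|220|225|230|235|240)" | sed 's/np.int64//g'
```

```text
position: [0.4816, 0.3227, 0.0229]
contact_force: [-0.1, 0.6, 0.3]
position: [0.4816, 0.3227, 0.0189]
contact_force: [0.5, -0.1, -0.8]
[0.48162716 0.3227403  0.01890212] [ 0.49318896 -0.14816887 -0.84187363]
215 [((472), (312), (5)), ((474), (319), (5)), ((476), (324), (5)), ((477), (329), (6)), ((479), (336), (7))]
220 [((476), (311), (5)), ((478), (318), (6)), ((479), (323), (6)), ((470), (330), (38)), ((471), (336), (42))]
225 [((480), (310), (6)), ((470), (321), (39)), ((471), (325), (41)), ((472), (330), (43)), ((474), (335), (41))]
230 [((471), (314), (41)), ((471), (321), (46)), ((474), (324), (41)), ((474), (329), (47)), ((478), (335), (41))]
235 [((469), (316), (56)), ((472), (321), (53)), ((474), (324), (50)), ((474), (329), (54)), ((475), (334), (56))]
240 [((469), (316), (64)), ((471), (321), (64)), ((474), (325), (59)), ((473), (329), (63)), ((475), (334), (63))]
```

```bash
python3 -m inch '[{"rx":0,"ry":0,"rz":0,"tx":0,"ty":0,"tz":0.002,"jaw":0},{"rx":0,"ry":0,"rz":0,"tx":0,"ty":0,"tz":0.002,"jaw":0}]'|grep -E "pos|contact";  python3 -m inch '[{"rx":0,"ry":0,"rz":0,"tx":0,"ty":0,"tz":0.002,"jaw":0},{"rx":0,"ry":0,"rz":0,"tx":0,"ty":0,"tz":0.002,"jaw":0}]'|grep -E "pos|contact"; python3 -m inch '[{"rx":0,"ry":0,"rz":0,"tx":0,"ty":0,"tz":0.001,"jaw":0},{"rx":0,"ry":0,"rz":0,"tx":0,"ty":0,"tz":0.001,"jaw":0}]'|grep -E "pos|contact"; python3 wd.py c4 | grep -E "^(\[|210|215|220|225|230|235|240)" | sed 's/np.int64//g'
```

```text
position: [0.4816, 0.3228, 0.015]
contact_force: [-0.8, -0.3, 2.0]
position: [0.4812, 0.3228, 0.0109]
contact_force: [-1.5, 0.5, 1.9]
position: [0.4813, 0.3228, 0.009]
contact_force: [-2.3, 0.3, 2.4]
[0.48134304 0.32278012 0.00896306] [-2.30086724  0.31303424  2.36256955]
210 [((465), (315), (6)), ((467), (321), (8)), ((469), (326), (6)), ((470), (331), (5)), ((472), (337), (7))]
215 [((469), (313), (5)), ((471), (320), (5)), ((472), (325), (7)), ((474), (330), (6)), ((476), (336), (6))]
220 [((473), (312), (4)), ((474), (319), (7)), ((476), (324), (5)), ((478), (329), (5)), ((470), (337), (34))]
225 [((476), (311), (6)), ((478), (318), (7)), ((470), (326), (34)), ((471), (330), (34)), ((473), (336), (35))]
230 [((470), (314), (34)), ((471), (321), (36)), ((473), (325), (34)), ((474), (329), (35)), ((476), (335), (35))]
235 [((469), (316), (47)), ((471), (321), (45)), ((474), (324), (41)), ((473), (329), (45)), ((475), (334), (46))]
240 [((469), (316), (54)), ((470), (321), (54)), ((473), (325), (50)), ((473), (329), (53)), ((474), (334), (54))]
```

Contact now shows, with about 2 N of friction and the front down from 42 to 34 mm. I'll continue gently to the stop.

```bash
python3 -m inch '[{"rx":0,"ry":0,"rz":0,"tx":0,"ty":0,"tz":0.002,"jaw":0},{"rx":0,"ry":0,"rz":0,"tx":0,"ty":0,"tz":0.002,"jaw":0}]'|grep -E "pos|contact";  python3 -m inch '[{"rx":0,"ry":0,"rz":0,"tx":0,"ty":0,"tz":0.001,"jaw":0},{"rx":0,"ry":0,"rz":0,"tx":0,"ty":0,"tz":0.001,"jaw":0}]'|grep -E "pos|contact"; python3 -m inch '[{"rx":0,"ry":0,"rz":0,"tx":0,"ty":0,"tz":0.001,"jaw":0}]'|grep -E "pos|contact"; python3 wd.py c5 | grep -E "^(\[|210|215|220|225|230|235|240)" | sed 's/np.int64//g'
```

```text
position: [0.4816, 0.3228, 0.0051]
contact_force: [-1.3, 0.2, 4.0]
position: [0.4817, 0.3228, 0.003]
contact_force: [-0.5, 0.0, 2.7]
position: [0.4818, 0.3228, 0.0024]
contact_force: [-2.8, -0.8, 10.9]
[0.48179213 0.3228397  0.00238575] [-2.76586103 -0.81183543 10.9412783 ]
210 [((464), (315), (5)), ((465), (322), (8)), ((468), (327), (5)), ((469), (331), (4)), ((471), (338), (6))]
215 [((467), (315), (7)), ((469), (321), (6)), ((471), (326), (6)), ((472), (330), (6)), ((474), (337), (5))]
220 [((471), (313), (6)), ((473), (320), (6)), ((474), (324), (5)), ((475), (329), (7)), ((471), (336), (25))]
225 [((474), (312), (6)), ((476), (319), (6)), ((471), (325), (25)), ((473), (330), (25)), ((474), (336), (26))]
230 [((472), (314), (24)), ((471), (321), (30)), ((474), (325), (27)), ((474), (329), (29)), ((478), (335), (25))]
235 [((469), (316), (39)), ((471), (321), (38)), ((474), (325), (35)), ((474), (329), (39)), ((475), (335), (40))]
240 [((469), (316), (48)), ((471), (321), (47)), ((474), (325), (43)), ((473), (329), (47)), ((475), (334), (48))]
```

The force jumped to 11 N, so the stop is reached, with the front end at about 25 mm. I'll hold for 0.2 s, lift, and look.

```bash
python3 -m inch '[{"rx":0,"ry":0,"rz":0,"tx":0,"ty":0,"tz":0,"jaw":0},{"rx":0,"ry":0,"rz":0,"tx":0,"ty":0,"tz":0,"jaw":0}]'|grep -E "pos|contact"; python3 -m inch '[{"rx":0,"ry":0,"rz":0,"tx":0,"ty":0,"tz":-0.005,"jaw":0},{"rx":0,"ry":0,"rz":0,"tx":0,"ty":0,"tz":-0.02,"jaw":0},{"rx":0,"ry":0,"rz":0,"tx":0,"ty":0,"tz":-0.03,"jaw":0},{"rx":0,"ry":0,"rz":0,"tx":0,"ty":0,"tz":-0.04,"jaw":0},{"rx":0,"ry":0,"rz":0,"tx":0,"ty":0,"tz":-0.04,"jaw":0},{"rx":0,"ry":0,"rz":0,"tx":0.02,"ty":0,"tz":-0.04,"jaw":0},{"rx":0,"ry":0,"rz":0,"tx":0.03,"ty":0,"tz":-0.02,"jaw":0},{"rx":0,"ry":0,"rz":0,"tx":0.03,"ty":0,"tz":0,"jaw":0},{"rx":0,"ry":0,"rz":0,"tx":0.02,"ty":0,"tz":0,"jaw":0},{"rx":0,"ry":0,"rz":0,"tx":0,"ty":0,"tz":0,"jaw":0}]'
python3 - <<'E'
from h import *
c=camera("top")
P=[]
for v in range(204,235,3): print(v,[int(1000*world(c,u,v)[2]) for u in range(214,236,2)])
P=np.array([world(c,x,y) for y in range(203,236) for x in range(210,238)])
P=P[(P[:,2]>.02)&(P[:,2]<.06)];print(np.polyfit(P[:,0]-.5146,P[:,2],1))
E
```

```text
position: [0.4818, 0.3228, 0.0026]
contact_force: [-2.0, -1.3, 6.7]
t: 8.5
position: [0.3834, 0.3529, 0.1975]
tool_rot: [180.0, -0.1, 163.5]
contact_force: [-0.1, -0.0, -0.2]
opening: 0.001
grip_force: 0.0
204 [1, 2, 43, 42, 41, 43, 46, 42, 11, 8, 9]
207 [1, 4, 40, 47, 43, 42, 42, 41, 6, 6, 4]
210 [0, 2, 38, 40, 42, 43, 1220, 40, 7, 6, 7]
213 [-1, 5, 40, 39, 42, 40, 41, 36, 7, 3, 4]
216 [2, 34, 37, 37, 40, 40, 38, 35, 39, 27, 4]
219 [36, 34, 38, 35, 35, 34, 35, 36, 41, 28, 6]
222 [0, 16, 30, 31, 33, 30, 35, 27, 3, 7, 6]
225 [1, 7, 27, 27, 29, 23, 28, 27, 10, 5, 6]
228 [0, 5, 26, 31, 31, 31, 25, 26, 5, 7, 4]
231 [-2, 5, 31, 29, 24, 24, 25, 25, 6, 8, 9]
234 [0, 7, 4, 6, 5, 8, 8, 4, 4, 6, 6]
[0.22030532 0.03514841]
```

Rocker slope is now +0.22, against about -0.17 to -0.22 at the start, which puts it at its stop. The hand is clear.

```bash
python3 -c "
from rig import *
print(hand_in())"
```

```text
the job is handed in; nothing more can be done
None
```

I pressed the nearly empty (left) bin's rocker over to its stop and drew the hand back clear, and the job is handed in. The top camera's depth puts the rocker at about 0.44 rad, and no verdict was shown.

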